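# Click the stop block onto the stop rail and clamp it

## Task

The stop block of the packing jig waits in its loading cradle in front of the square rail: slide it onto the rail (a push on its tab will do) until the rail's sprung ball snaps up into the block's window, and stop there, not past it. Then turn the block's clamp knob clockwise (seen from above) to its stop, let go, and leave the other things on the bench where they are.

Things in the scene. Friction and masses are not known exactly. Their poses are not given: they have to be found in the camera images.
- rail_tip (a point): Centre of the free tapered end of the steel bar, 58 mm above the bench: 24 x 24 mm section, 205 mm long, level. y runs along the bar from the tip to the post, z up. The sprung ball sits in the bar's top face on its midline, somewhere between 72 and 94 mm from the tip; where varies from run to run and is not reported: feel for it.
- stop_rail: The jig, fixed to the bench, place and turn vary; origin on the bench under the bar's tip, axes as rail_tip. Grey base plate 110 x 400 x 12 mm; grey post (60 mm wide, top at 94 mm) at the bar's far end; in front of the tip, along -y, a dark cradle 145 mm long, floor 30 mm above the bench, whose cheeks (44 mm high) keep the block in line with the bar. Oiled: the block slides at 0 to 2 N.
- stop_block: Loose aluminium sleeve, 56 wide x 100 long x 56 mm high, 0.35 to 0.6 kg, square bore 26 mm right through. Origin at the centre of its underside; y forward along the bore, to the bar; z up. Top face 86 mm above the bench in the cradle, 1 mm lower or higher on the bar. Window in the top at mid-length, 20 mm long, 26 wide, down to the bore. Stubby finger sticks out 29 mm on its +x side.
- block_front (a point): Centre of the bore at the block's front end, 28 mm above its underside, 50 mm ahead of the window's middle; axes as the block's. Starts 5 to 35 mm short of the rail tip. The bore's roof has a 24 mm long lead-in ramp here.
- push_tab (a point): Middle of the rear face of the upright tab on the block's rear end (100 mm behind its front): 36 wide, 10 thick, rising 34 mm over the block's top face, to 120 mm above the bench; this point is 20 mm over the top face. Axes as the block's: push along +y. Below it the bar will come out of the bore (bar top 70 mm above the bench): keep the fingertips above 80 mm.
- detent_ball (a joint): How far the sprung ball (18 mm across) is pressed in, m: 0 = up, 6.5 mm proud of the bar; 0.004 to 0.0065 = pressed in under the block. Up at the start. The block's ramp presses it down with a push of 2 to 5 N, then for about 16 mm the push is near zero, then it snaps up into the window and the window's edge stops the block; a push of some 20 to 27 N drives it past. Also up when the block is not over it.
- clamp_knob (a joint): Turn of the clamp knob on the block's top, rad: grows clockwise seen from above, starts between 0 and 0.15, end stop at 1.35 (77 degrees). Stiff (0.06 N m), stays where it is left.
- knob_grip (a point): On the knob's upright axis, 27 mm over the block's top face, 20 mm behind its front end. The black bar grip is 46 mm long along this point's y, 12 mm thick along its x, 24 mm high (12 to 36 mm over the top face) and turns with the knob; at the start it lies nearly along the rail. The tab's front face is 70 mm behind the axis.
- mug: white mug, 97 mm high, origin under its middle; bystander, leave alone
- tape_roll: brown roll of packing tape lying flat, 114 mm wide, 48 mm high, origin under its middle; bystander, leave alone
- glue_bottle: white squeeze bottle with red spout, 42 mm wide, 121 mm high, origin under its middle; bystander, leave alone
- screwdriver: screwdriver, 201 mm long, lying; origin under its middle; bystander, leave alone
- marker: felt marker, 147 mm long, lying; origin under its middle; bystander, leave alone
There are look-alikes about, which are no part of the job. What is meant by the stop_block is not orange, and is the larger of those in its own colour.

How it is judged:
By the outcome, as a careful person would: the job done as asked, in the order asked, and still so for the second after the job is handed in, with the robot touching nothing.
It also fails if it takes over 56 s, if anything falls off the work surface, if the arm or the gripper's body presses on something with over 40 N, if the wrist force passes 120 N, or if a joint passes its speed limit or range.

## Robot

A 6-joint arm with a two-finger parallel gripper is mounted at the origin on a cart in front of the work surface, level with it; the furniture and walls round the work are solid. World frame = base frame: x ahead of the robot, y to its left, z up, the work surface at z = 0. Lengths are in mm, angles in rad, forces in N, time in s.
With the tool pointing down it reaches from about 275 to 1000 mm from the base axis. Payload 8.4 kg.
Tool frame: the origin (TCP) lies midway between the tips of the shut fingers; the grasp point (between the pads) lies 19 mm behind it; z points along the fingers, y is the direction in which the jaws open and shut (so a half turn about z gives the same grasp; the last joint's range is limited). The gripper opens to 85 mm and grips with 20 to 120 N. Pads are 22 mm wide; open, the fingers measure 114 mm over their backs; the gripper's body (76 mm by 85 mm) begins 54 mm behind the grasp point. The pads swing forward as they close: fully open they stand 13 mm farther back than shut.
Start: joints at [1.285, 0.353, 1.633, -0, 1.155, -0.002], TCP at [175.002, 600.002, 231.281] pointing down, gripper open.
Joint ranges: [-2.63, 2.63], [-0.92, 2.1], [0.06, 2.66], [-1.3, 4.44], [0, 2.69], [-3.02, 3.02]. Speed limits (rad/s): [2.22, 2.22, 2.79, 3.14, 3.14, 3.14].

## Interface

Orientations are given as [roll, pitch, yaw] about the fixed x, y, z axes, in that order (R = Rz(yaw) Ry(pitch) Rx(roll)).
In Python, from rig import * gives the robot as it stands.
- The arm moves only by the tool play_rows, never from a script. Its argument "moves" is a list of rows, each a list of 3 entries, a list of its own where there are three numbers: the shift along the tool's x, y, z in m, then the turn, a rotation vector about the tool's x, y, z in rad, then the opening in per cent of the stroke, from 0 (shut) to 100 (fully open). In form: [[[x, y, z], [rx, ry, rz], fingers], ...]. A call has 1 to 20 rows; each row shifts and turns the commanded pose from where the row before left it, along the tool's axes as they then stand; what a row does not reach is not made up. A row lasts 1/10 s, in which the tool goes at most 50 mm and 8.59 degrees, less where a joint would pass 70% of its speed; a pose out of reach is approached as far as the arm can. A call is refused whole if a number of a shift passes 0.05 or a number of a turn 0.15, either way. A call with a gripper value outside its range is refused whole. The fingers move at their own pace and stop on an object; "squeeze" is the grip in N (left out, the last holds). Time passes only in rows, so rows that do not move let the fingers close. It gives the time, the measured TCP pose, the force and the opening at its end, in the units of the state.
- sense(): the state, without advancing time (a new reading comes with each control period).
- grab_frame(name): name is "scene" or "top" or "wrist"; returns a dict with "pixels" (420x560x3 uint8, red, green, blue), "intrinsics" (3x3 intrinsics, pixels), "R" (3x3) and "t" (3): a world point X has camera coordinates R X + t. Camera axes: x right, y down, z forward; pixel columns grow to the right and rows downward; lengths in mm; the calibration is good to about 2 mm. The wrist camera is an equidistant fisheye: a pixel r from the principal point sees the ray r / f radians off the axis. A picture is of the moment at which its call begins. There is no depth.
- sign_off(): hands the job in, once; it reports no verdict.
The state is a dict: "clock": time; "qpos": joint angles; "qvel": joint speeds; "joint_efforts": joint torques, N m; "eef_pos": TCP position; "tcp_rot": TCP orientation; "contact_force": force on the tool from outside, world axes, zero at the start; "wrist_torque": the same for the moment, N m; "opening": opening from 0.0 (shut) to 1.0 (fully open).
Only numpy, scipy, OpenCV 4.12 (cv2) and the standard library are available. Lean on these libraries where they do the work, as an engineer would, in place of code of your own. Each camera call takes 0.05 s, during which the arm holds its last target. There are 200 camera calls.

## Working session

There is one attempt and no reset: what is moved stays moved. The work goes in short steps, Python scripts to look and compute and a tool call to move; the robot and the scene stay as the last step left them, time stands still between calls to the robot, and variables do not carry over. Pictures are saved under pics/ and viewed, about 8 in all and at most 12, crops included, and the job is handed in when it is done.

Besides the shell and the picture viewer there is one more tool, called after "Emit:" as name(argument=value, ...) on one line, values as JSON. play_rows: Moves the arm, as the interface text tells. Its arguments: {"type":"object","properties":{"moves":{"type":"array"},"squeeze":{"type":"number"}},"required":["moves"]}

```bash
mkdir -p pics; cat > h.py <<'E'
from rig import *
import numpy as np, cv2
def save(name,fn,crop=None,s=1):
    f=grab_frame(name); p=f["pixels"]
    np.savez(f"pics/{fn}.npz",**f)
    if crop: p=p[crop[1]:crop[3],crop[0]:crop[2]]
    if s!=1: p=cv2.resize(p,None,fx=s,fy=s,interpolation=cv2.INTER_CUBIC)
    cv2.imwrite(f"pics/{fn}.png",p[:,:,::-1]); return f
def ray(f,u,v):
    K=f["intrinsics"];d=np.linalg.inv(K)@[u,v,1];R=f["R"]
    return -R.T@f["t"], R.T@d
def atz(f,u,v,z):
    c,d=ray(f,u,v); return c+d*(z-c[2])/d[2]
def tri(f1,p1,f2,p2):
    c1,d1=ray(f1,*p1);c2,d2=ray(f2,*p2)
    s=np.linalg.lstsq(np.c_[d1,-d2],c2-c1,rcond=None)[0]
    a=c1+s[0]*d1;b=c2+s[1]*d2
    return (a+b)/2,np.linalg.norm(a-b)
def proj(f,X):
    c=f["R"]@X+f["t"]; q=f["intrinsics"]@c; return q[:2]/q[2]
E
python3 - <<'E'
from h import *
a=save("scene","s1",s=1.4)
b=save("top","t1",s=1.4)
for f in(a,b): print(f["intrinsics"],-f["R"].T@f["t"],f["R"][2])
print(sense())
E
```

```text
[[407.09474557   0.         280.6736399 ]
 [  0.         407.09474557 211.74501426]
 [  0.           0.           1.        ]] [-288.15193047 -648.78089044  697.15183413] [ 0.69423429  0.49894557 -0.51874086]
[[475.22746487   0.         277.50587312]
 [  0.         475.22746487 211.38813056]
 [  0.           0.           1.        ]] [ 244.76388167  -53.4150668  1535.00413517] [ 0.1987759   0.01501212 -0.97992999]
{'clock': 0.1, 'qpos': array([ 1.28461154e+00,  3.53553701e-01,  1.63407049e+00,  6.07461905e-06,
        1.15521088e+00, -2.38240266e-03]), 'qvel': array([ 0.00029928, -0.00101643, -0.0022317 , -0.00039365,  0.00169381,
        0.00017517]), 'joint_efforts': array([-9.19815866e-04, -6.06358337e+01, -3.42820358e+01, -7.04401486e-05,
        3.96907257e-03, -1.23361792e-05]), 'eef_pos': array([174.86950617, 599.58392134, 230.64789988]), 'tcp_rot': array([-3.14035025e+00, -8.51442756e-06,  2.85778780e+00]), 'contact_force': array([ 0.83067843, -0.54060717,  0.03049116]), 'wrist_torque': array([ 0.01290661,  0.00029932, -0.02389065]), 'opening': 0.9946973189584905}
```

View pics/s1.png

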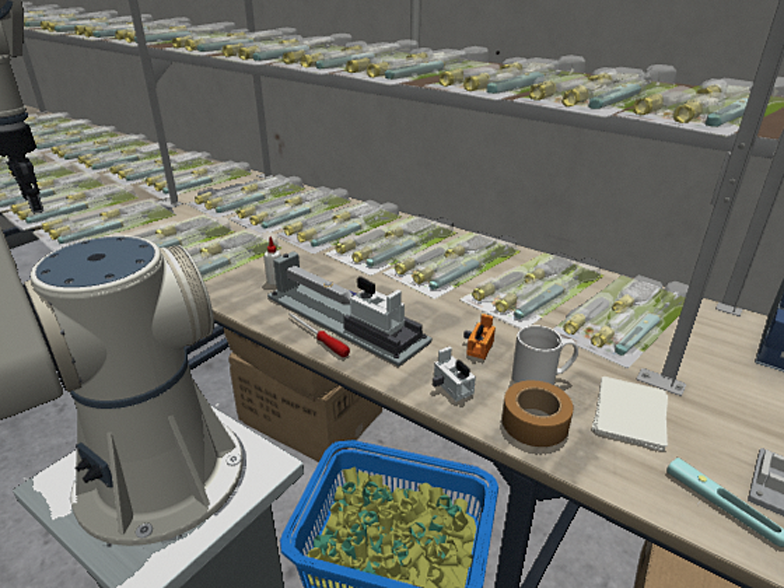

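View pics/t1.png

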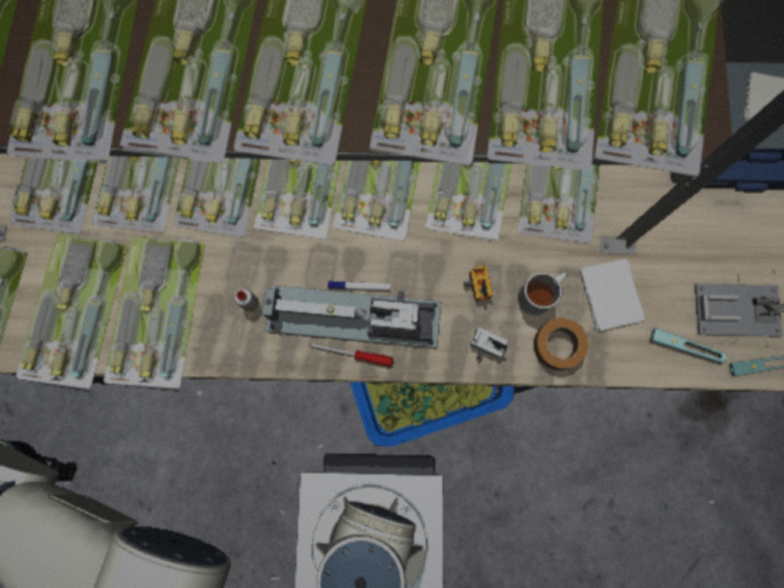

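The scene and top views show these candidates (top view, 784-px scale):
- The large aluminium block in the cradle at (395,315).
- A small aluminium look-alike at (490,343).
- An orange look-alike at (481,283).

I choose the one in the cradle and will check it in a close crop.

```bash
python3 - <<'E'
from h import *
a=np.load("pics/s1.npz")["pixels"][175:265,180:315]
b=np.load("pics/t1.npz")["pixels"][198:253,182:320]
a=cv2.resize(a,None,fx=5.8,fy=5.8,interpolation=cv2.INTER_CUBIC)[:, :780]
b=cv2.resize(b,None,fx=5.6,fy=5.6,interpolation=cv2.INTER_CUBIC)
cv2.imwrite("pics/ca.png",a[:,:,::-1]);cv2.imwrite("pics/cb.png",b[:,:,::-1])
E
```

```text
(no output)
```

View pics/ca.png

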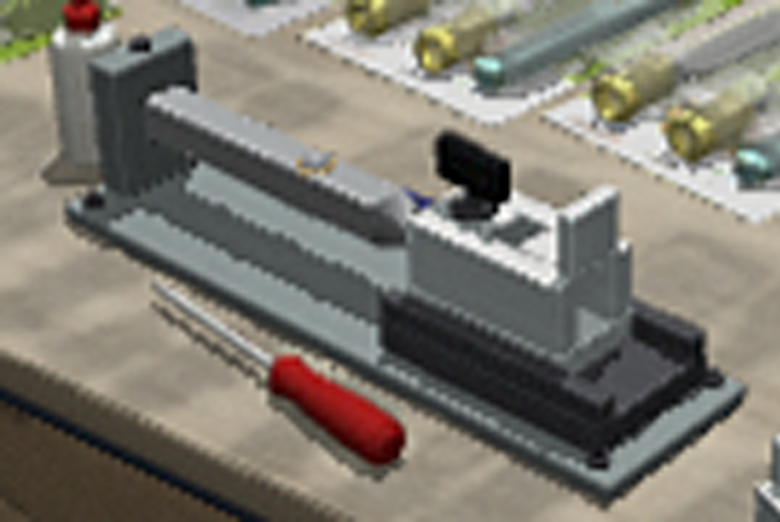

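View pics/cb.png

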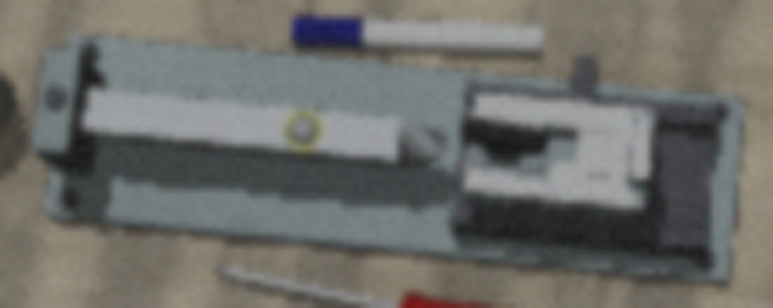

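```bash
cat >> h.py <<'E'
A=lambda x,y:(x/5.8+180-.4,y/5.8+175-.4)
B=lambda x,y:(x/5.6+182-.4,y/5.6+198-.4)
E
python3 - <<'E'
from h import *
a=dict(np.load("pics/s1.npz"));b=dict(np.load("pics/t1.npz"))
P=dict(ball=((318,155),(303,129)),screw=((140,43),(55,97)),plateR=((742,385),(742,97)),plateN=((605,495),(730,280)),plateL=((68,208),(47,220)),
 knobtop=((478,148),(507,140)),blkfrontL=((410,228),(465,190)),blkrearL=((570,290),(642,205)),tabtopNear=((566,210),(641,181)),tabtopFar=((618,190),(653,115)),bartipNear=((378,218),(395,158)))
for k,(p,q) in P.items():
    X,e=tri(a,A(*p),b,B(*q)); print(k,X.round(1),round(e,1))
for k in ("plateR","plateN","plateL"): print(k,"top z12",atz(b,*B(*P[k][1]),12).round(1),"scene",atz(a,*A(*P[k][0]),12).round(1))
E
```

```text
ball [508.5  98.7  76.3] 0.2
screw [518.5 235.2  97.2] 3.0
plateR [ 543.9 -148.9   11.6] 2.2
plateN [ 436.4 -142.4    7.1] 4.2
plateL [464.  251.4  10.6] 1.3
knobtop [496.9 -17.4 124.8] 2.6
blkfrontL [475.    7.4  80.9] 0.6
blkrearL [469.8 -92.2  84.8] 4.2
tabtopNear [475.  -88.8 125.8] 0.2
tabtopFar [511.4 -94.1 121.3] 2.1
bartipNear [495.8  47.6  61.9] 0.6
plateR top z12 [ 544.5 -149.7   12. ] scene [ 542.5 -148.4   12. ]
plateN top z12 [ 437.2 -143.7   12. ] scene [ 429.6 -144.7   12. ]
plateL top z12 [463.3 251.6  12. ] scene [462.9 249.1  12. ]
```

The crop confirms that the block in the cradle is the large aluminium one, with the orange-ringed ball on the bar beyond it. The measurements fit the text:
- The ball top is at (508, 99, 76).
- The tab top is at about z 122.
- The plate is about 400 mm long.
- The rail yaw is about -0.068.

By eye, the block has to travel about 141 mm. First I move behind the tab with the fingers shut.

Emit:
play_rows(moves=[[[-0.0255,-0.0306,0],[0,0,0],0],[[-0.0255,-0.0306,0],[0,0,0],0],[[-0.0255,-0.0306,0],[0,0,0],0],[[-0.0255,-0.0306,0],[0,0,0],0],[[-0.0255,-0.0306,0],[0,0,0],0],[[-0.0255,-0.0306,0],[0,0,0],0],[[-0.0255,-0.0306,0],[0,0,0],0],[[-0.0255,-0.0306,0],[0,0,0],0],[[-0.0255,-0.0306,0],[0,0,0],0],[[-0.0255,-0.0306,0],[0,0,0],0],[[-0.0255,-0.0306,0],[0,0,0],0],[[-0.0255,-0.0306,0],[0,0,0],0],[[-0.0255,-0.0306,0],[0,0,0],0],[[-0.0255,-0.0306,0],[0,0,0],0],[[-0.0255,-0.0306,0],[0,0,0],0],[[-0.0255,-0.0306,0],[0,0,0],0],[[-0.0255,-0.0306,0],[0,0,0],0],[[-0.0255,-0.0306,0],[0,0,0],0],[[-0.0255,-0.0306,0],[0,0,0],0],[[-0.0255,-0.0306,0],[0,0,0],0]])

```text
clock: 2.1
eef_pos: [493.4, -132.0, 231.1]
tcp_rot: [3.142, -0.0, 2.857]
contact_force: [0.7, -0.2, 0.5]
opening: 0.001
```

Emit:
play_rows(moves=[[[0,0,0],[0,0,0.1355],0],[[0,0,0],[0,0,0.1355],0],[[0,0,0],[0,0,0.1355],0],[[0,0,0],[0,0,0.1355],0],[[0,0,0],[0,0,0.1355],0],[[0,0,0],[0,0,0.1355],0],[[0,0,0],[0,0,0.1355],0],[[0,0,0],[0,0,0.1355],0],[[0,0,0],[0,0,0.1355],0],[[0,0,0],[0,0,0.1355],0],[[0,0,0],[0,0,0],0],[[0,0,0],[0,0,0],0]])

```text
clock: 3.3
eef_pos: [493.1, -130.3, 231.1]
tcp_rot: [-3.141, -0.0, 1.507]
contact_force: [-0.1, -0.3, -0.1]
opening: -0.002
```

```bash
python3 - <<'E'
from h import *
f=save("wrist","w1",s=1.4); s=sense()
print(f["intrinsics"],s["clock"],s["eef_pos"],s["tcp_rot"],s["contact_force"],s["opening"],s["qpos"])
E
```

```text
[[325.1922621    0.         278.82469419]
 [  0.         325.1922621  207.32355077]
 [  0.           0.           1.        ]] 3.35 [ 493.08386323 -130.27092232  231.11668976] [-3.14121012e+00 -6.87147952e-05  1.50652183e+00] [ 0.17573492 -0.12180442 -0.13651761] -0.000577736707348086 [-2.61230748e-01  1.74086158e-01  1.87561680e+00 -8.41465885e-06
  1.09227828e+00 -1.96952387e-01]
```

View pics/w1.png

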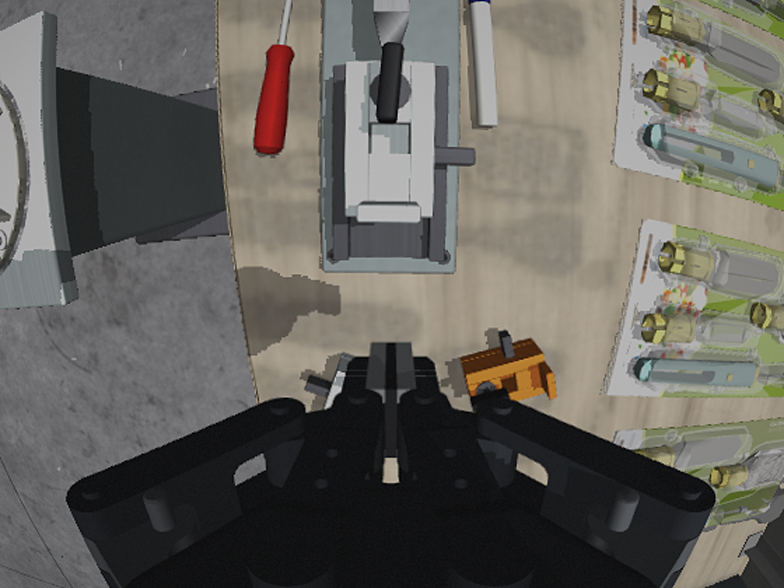

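The wrist view shows that the tool is lined up with the rail. The tab's top strip is at about (389,205-217), the knob grip runs from (397,45) to (389,120), and the plate's rear corners are at (323,272) and (455,272).

```bash
cat >> h.py <<'E'
def fray(f,u,v):
    K=f["intrinsics"];x=(u-K[0,2])/K[0,0];y=(v-K[1,2])/K[1,1];r=np.hypot(x,y)
    d=np.array([np.sin(r)*x/r,np.sin(r)*y/r,np.cos(r)]);return -f["R"].T@f["t"],f["R"].T@d
def fatz(f,u,v,z):
    c,d=fray(f,u,v);return c+d*(z-c[2])/d[2]
W=lambda x,y:(x/1.4-.15,y/1.4-.15)
E
python3 - <<'E'
from h import *
f=dict(np.load("pics/w1.npz"))
for n,p,z in [("tab rearL",(359,221),120),("tab rearR",(420,221),120),("tab frontL",(359,203),120),("tab frontR",(420,203),120),("blk frontL",(346,63),86),("blk frontR",(431,66),86),("plateL",(323,272),12),("plateR",(455,272),12),("knob near",(388,122),122),("knob axis?",(393,82),122),("winrear",(390,152),86),("winfront",(390,124),86),("ball-line tip",(391,38),58)]:
    X=fatz(f,*W(*p),z);print(n,X.round(1))
E
```

```text
tab rearL [477.  -90.5 120. ]
tab rearR [511.2 -92.7 120. ]
tab frontL [477.7 -80.3 120. ]
tab frontR [511.7 -82.5 120. ]
blk frontL [473.1   8.3  86. ]
blk frontR [526.2   2.8  86. ]
plateL [ 435.7 -141.8   12. ]
plateR [ 544.1 -148.8   12. ]
knob near [496.8 -36.2 122. ]
knob axis? [501.  -13.7 122. ]
winrear [496.9 -51.6  86. ]
winfront [498.1 -33.8  86. ]
ball-line tip [502.9  31.4  58. ]
```

Emit:
play_rows(moves=[[[0,0,0.025],[0,0,0],0],[[0,0,0.03],[0,0,0.005],0],[[0,0,0.03],[0,0,0],0],[[0,0,0.03],[0,0,0],0],[[0,0,0.018],[0,0,0],0],[[0,0,0],[0,0,0],0],[[0.01,0,0],[0,0,0],0],[[0.006,0,0],[0,0,0],0],[[0.003,0,0],[0,0,0],0],[[0.003,0,0],[0,0,0],0],[[0.003,0,0],[0,0,0],0],[[0.003,0,0],[0,0,0],0],[[0.003,0,0],[0,0,0],0]])

```text
clock: 4.65
eef_pos: [495.8, -99.5, 98.6]
tcp_rot: [3.141, 0.0, 1.498]
contact_force: [-0.6, -1.9, 1.4]
opening: -0.003
```

Emit:
play_rows(moves=[[[0.003,0,0],[0,0,0],0],[[0.003,0,0],[0,0,0],0],[[0.003,0,0],[0,0,0],0],[[0.003,0,0],[0,0,0],0],[[0.003,0,0],[0,0,0],0],[[0.003,0,0],[0,0,0],0]])

```text
clock: 5.25
eef_pos: [496.8, -81.2, 98.3]
tcp_rot: [-3.142, 0.0, 1.498]
contact_force: [-1.1, -3.2, 1.9]
opening: -0.001
```

Emit:
play_rows(moves=[[[0.003,0,0],[0,0,0],0],[[0.003,0,0],[0,0,0],0],[[0.003,0,0],[0,0,0],0],[[0.003,0,0],[0,0,0],0],[[0.003,0,0],[0,0,0],0],[[0.003,0,0],[0,0,0],0],[[0.003,0,0],[0,0,0],0],[[0.003,0,0],[0,0,0],0]])

```text
clock: 6.05
eef_pos: [498.6, -57.3, 98.3]
tcp_rot: [-3.142, -0.0, 1.498]
contact_force: [-1.5, -1.9, 0.9]
opening: -0.003
```

Emit:
play_rows(moves=[[[0.003,0,0],[0,0,0],0],[[0.003,0,0],[0,0,0],0],[[0.003,0,0],[0,0,0],0],[[0.003,0,0],[0,0,0],0],[[0.003,0,0],[0,0,0],0],[[0.003,0,0],[0,0,0],0],[[0.003,0,0],[0,0,0],0],[[0.003,0,0],[0,0,0],0],[[0.003,0,0],[0,0,0],0],[[0.002,0,0],[0,0,0],0]])

```text
clock: 7.05
eef_pos: [500.7, -28.2, 98.3]
tcp_rot: [-3.142, -0.0, 1.498]
contact_force: [0.7, -2.2, -0.1]
opening: -0.001
```

```bash
python3 - <<'E'
from h import *
f=save("wrist","w2",s=1.4); s=sense()
print(s["clock"],s["eef_pos"],s["contact_force"])
E
```

```text
7.1 [500.7063046  -28.07210458  98.28027281] [-0.43740654 -0.51441337 -0.02163264]
```

View pics/w2.png

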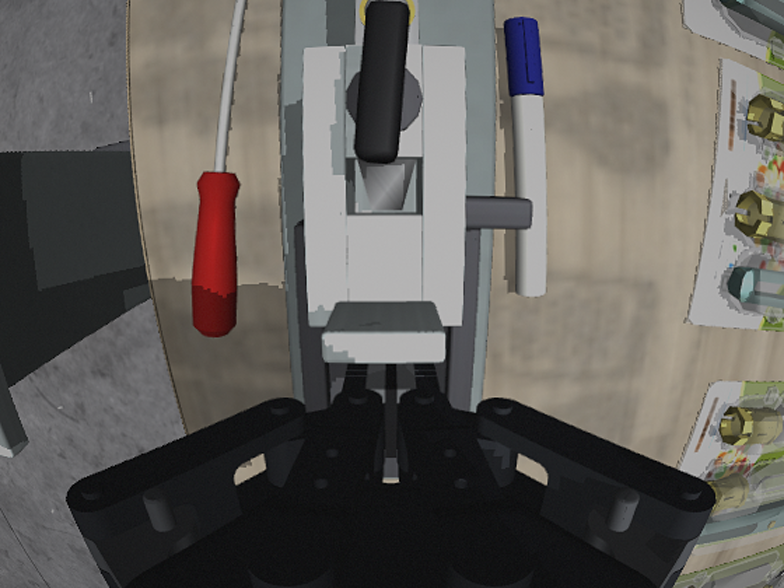

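The block is threaded on the bar. The bar's tip is visible in the window at (385,185), and the ball ring is just ahead of the block's front at (385,10).

```bash
python3 - <<'E'
from h import *
f=dict(np.load("pics/w2.npz"))
for n,p,z in [("winrear",(386,214),86),("winfront",(386,157),86),("tab rearL",(323,363),120),("tab rearR",(445,363),120),("frontL",(305,46),86),("frontR",(464,46),86),("ball ring L",(357,12),70),("ball ring R",(414,12),70),("stub end",(532,213),60)]:
    print(n,fatz(f,*W(*p),z).round(1))
E
```

```text
winrear [502.   23.9  86. ]
winfront [503.5  43.4  86. ]
tab rearL [480.7 -14.9 120. ]
tab rearR [516.6 -17.4 120. ]
frontL [478.6  85.6  86. ]
frontR [533.   81.3  86. ]
ball ring L [496.6 102.1  70. ]
ball ring R [518.1 100.5  70. ]
stub end [561.8  18.4  60. ]
```

Emit:
play_rows(moves=[[[0.002,0,0],[0,0,0],0],[[0.002,0,0],[0,0,0],0],[[0.002,0,0],[0,0,0],0],[[0.002,0,0],[0,0,0],0],[[0.002,0,0],[0,0,0],0],[[0.002,0,0],[0,0,0],0],[[0.002,0,0],[0,0,0],0],[[0.002,0,0],[0,0,0],0],[[0.002,0,0],[0,0,0],0],[[0.002,0,0],[0,0,0],0]])

```text
clock: 8.1
eef_pos: [502.1, -8.5, 98.3]
tcp_rot: [-3.142, 0.0, 1.498]
contact_force: [-0.1, -1.0, -1.5]
opening: 0.002
```

Emit:
play_rows(moves=[[[0.002,0,0],[0,0,0],0],[[0.002,0,0],[0,0,0],0],[[0.002,0,0],[0,0,0],0],[[0.002,0,0],[0,0,0],0],[[0.002,0,0],[0,0,0],0],[[0.002,0,0],[0,0,0],0],[[0.002,0,0],[0,0,0],0],[[0.002,0,0],[0,0,0],0]])

```text
clock: 8.9
eef_pos: [503.5, 7.1, 98.5]
tcp_rot: [3.141, 0.001, 1.498]
contact_force: [-0.5, -6.7, 2.4]
opening: 0.001
```

Emit:
play_rows(moves=[[[0.002,0,0],[0,0,0],0],[[0.002,0,0],[0,0,0],0],[[0.002,0,0],[0,0,0],0],[[0.002,0,0],[0,0,0],0]])

```text
clock: 9.3
eef_pos: [504.0, 15.5, 98.4]
tcp_rot: [3.141, -0.0, 1.498]
contact_force: [-0.4, -3.1, 1.2]
opening: -0.004
```

Emit:
play_rows(moves=[[[0.002,0,0],[0,0,0],0],[[0.002,0,0],[0,0,0],0],[[0.002,0,0],[0,0,0],0],[[0.002,0,0],[0,0,0],0]])

```text
clock: 9.7
eef_pos: [504.6, 23.5, 98.3]
tcp_rot: [3.141, -0.0, 1.498]
contact_force: [-0.2, -3.1, 1.6]
opening: 0.002
```

Emit:
play_rows(moves=[[[0.001,0,0],[0,0,0],0],[[0.001,0,0],[0,0,0],0],[[0.001,0,0],[0,0,0],0]])

```text
clock: 10.0
eef_pos: [504.7, 26.3, 98.3]
tcp_rot: [-3.142, 0.0, 1.498]
contact_force: [-0.5, -3.0, 1.3]
opening: 0.002
```

Emit:
play_rows(moves=[[[0.001,0,0],[0,0,0],0],[[0.001,0,0],[0,0,0],0],[[0.001,0,0],[0,0,0],0]])

```text
clock: 10.3
eef_pos: [504.9, 29.4, 98.3]
tcp_rot: [-3.142, -0.0, 1.498]
contact_force: [0.7, -1.1, 1.6]
opening: 0.0
```

Emit:
play_rows(moves=[[[0.001,0,0],[0,0,0],0],[[0.001,0,0],[0,0,0],0]])

```text
clock: 10.5
eef_pos: [505.0, 31.5, 98.2]
tcp_rot: [-3.141, -0.0, 1.498]
contact_force: [-0.0, 1.2, -0.5]
opening: 0.001
```

Emit:
play_rows(moves=[[[0.001,0,0],[0,0,0],0],[[0.001,0,0],[0,0,0],0]])

```text
clock: 10.7
eef_pos: [505.2, 33.4, 98.3]
tcp_rot: [-3.142, -0.0, 1.498]
contact_force: [-0.8, 0.8, 0.6]
opening: -0.002
```

```bash
python3 - <<'E'
from h import *
f=save("wrist","w3",crop=(160,0,400,280),s=2.1); s=sense()
print(s["clock"],s["eef_pos"],s["contact_force"])
E
```

```text
10.75 [505.22030323  33.48765353  98.28217719] [ 0.15245488 -0.11169659 -0.35550297]
```

View pics/w3.png

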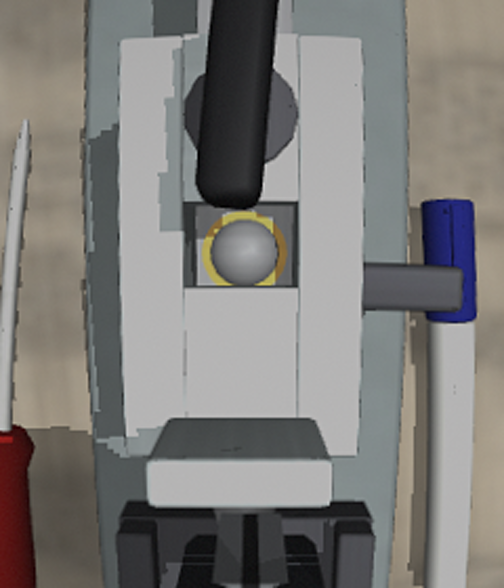

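The ball shows whole, with its ring, inside the window at (243,250). It looks snapped up. I'll confirm by feel with small steps.

Emit:
play_rows(moves=[[[0.0005,0,0],[0,0,0],0],[[0.0005,0,0],[0,0,0],0]])

```text
clock: 10.95
eef_pos: [505.3, 34.3, 98.3]
tcp_rot: [-3.142, 0.0, 1.498]
contact_force: [0.4, -0.3, 0.2]
opening: 0.001
```

Emit:
play_rows(moves=[[[0.0005,0,0],[0,0,0],0],[[0.0005,0,0],[0,0,0],0]])

```text
clock: 11.15
eef_pos: [505.4, 35.3, 98.3]
tcp_rot: [-3.142, 0.0, 1.498]
contact_force: [0.4, -0.1, 0.4]
opening: 0.003
```

Emit:
play_rows(moves=[[[0.0005,0,0],[0,0,0],0],[[0.0005,0,0],[0,0,0],0]])

```text
clock: 11.35
eef_pos: [505.4, 36.3, 98.3]
tcp_rot: [3.142, 0.0, 1.498]
contact_force: [0.6, 0.5, -0.4]
opening: -0.001
```

Emit:
play_rows(moves=[[[0.0004,0,0],[0,0,0],0],[[0.0004,0,0],[0,0,0],0]])

```text
clock: 11.55
eef_pos: [505.5, 37.1, 98.3]
tcp_rot: [3.142, 0.0, 1.498]
contact_force: [0.7, 0.1, -0.2]
opening: -0.001
```

```bash
python3 - <<'E'
from h import *
f=save("wrist","w4"); s=sense()
print(s["clock"],s["eef_pos"],s["contact_force"])
a=np.load("pics/w3.npz")["pixels"];b=f["pixels"]
# block motion in image between w3,w4 relative to the background: compare tab edge and ball columns
for n,c in (("w3",a),("w4",b)):
    g=c[90:245,275:278].mean((1,2)); print(n,[(i+90,int(g[i+1]-g[i])) for i in range(len(g)-1) if abs(g[i+1]-g[i])>20])
    g=c[90:245,255:257].mean((1,2)); print(n,[(i+90,int(g[i+1]-g[i])) for i in range(len(g)-1) if abs(g[i+1]-g[i])>20])
E
```

```text
11.6 [505.45466497  37.11312396  98.28662822] [-0.50086812 -0.33076154 -0.15458405]
w3 [(99, 87), (100, 41), (103, -25), (136, 94), (137, 23), (198, -113), (217, 28), (218, 42), (219, 31), (240, -38), (241, -46), (243, -23)]
w3 [(92, 24), (93, 38), (94, 29), (95, -70), (97, 32), (113, 43), (135, -85), (136, 74), (137, 32), (198, -117), (217, 30), (218, 43), (219, 31), (240, -57), (241, -95)]
w4 [(107, 108), (108, 37), (110, -25), (143, 42), (144, 61), (205, -85), (206, -21), (226, 36), (227, 39), (228, 26)]
w4 [(104, 30), (119, 58), (142, -68), (144, 69), (205, -87), (206, -21), (226, 36), (227, 40), (228, 25)]
```

The block held still relative to the bar while the tool closed 3.6 mm, so it has snapped ahead of the fingers. I'll feel on gently for the stop.

Emit:
play_rows(moves=[[[0.0005,0,0],[0,0,0],0],[[0.0005,0,0],[0,0,0],0]])

```text
clock: 11.8
eef_pos: [505.5, 38.1, 98.3]
tcp_rot: [-3.142, 0.0, 1.498]
contact_force: [-0.0, 0.4, -0.9]
opening: 0.004
```

Emit:
play_rows(moves=[[[0.0005,0,0],[0,0,0],0],[[0,0,0],[0,0,0],0]])

```text
clock: 12.0
eef_pos: [505.6, 38.6, 98.3]
tcp_rot: [3.142, -0.0, 1.498]
contact_force: [1.0, -0.3, -0.4]
opening: 0.001
```

Emit:
play_rows(moves=[[[0.0005,0,0],[0,0,0],0],[[0,0,0],[0,0,0],0]])

```text
clock: 12.2
eef_pos: [505.6, 39.1, 98.3]
tcp_rot: [3.142, 0.0, 1.498]
contact_force: [-0.1, -0.6, 0.1]
opening: 0.0
```

Emit:
play_rows(moves=[[[0.0005,0,0],[0,0,0],0],[[0,0,0],[0,0,0],0]])

```text
clock: 12.4
eef_pos: [505.7, 39.6, 98.3]
tcp_rot: [3.142, -0.0, 1.498]
contact_force: [0.0, -0.4, -0.1]
opening: -0.0
```

```bash
python3 - <<'E'
from h import *
f=save("wrist","w5",crop=(180,60,380,290),s=2.5); s=sense()
print(s["clock"],s["eef_pos"],s["contact_force"])
E
```

```text
12.45 [505.65036761  39.51982476  98.28182731] [ 1.03903204  0.42282917 -0.03765053]
```

View pics/w5.png

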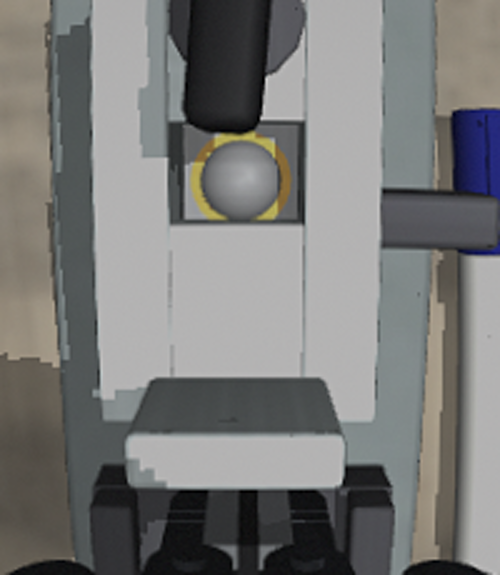

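The picture shows the ball fully up and central in the window (240,180), with the window's edges at rows 122 and 222. I'll compute the offset and the remaining finger gap.

```bash
python3 - <<'E'
from h import *
f=dict(np.load("pics/w5.npz"))
w=lambda x,y:(x/2.5+180-.3,y/2.5+60-.3)
for n,p,z in [("winrear",(236,222),86),("winfront",(236,122),86),("tabL",(128,490),120),("tabR",(345,490),120),("ball c",(241,181),72),("ring rear",(241,222),70),("kn rear",(220,131),122),("stub",(498,220),60)]:
    print(n,fatz(f,*w(*p),z).round(1))
E
```

```text
winrear [506.5  93.8  86. ]
winfront [507.9 113.   86. ]
tabL [486.   54.5 120. ]
tabR [521.7  51.9 120. ]
ball c [507.9 101.1  72. ]
ring rear [507.2  92.4  70. ]
kn rear [505.9 110.3 122. ]
stub [566.3  88.8  60. ]
```

Emit:
play_rows(moves=[[[0.0005,0,0],[0,0,0],0],[[0.0005,0,0],[0,0,0],0],[[0,0,0],[0,0,0],0]])

```text
clock: 12.75
eef_pos: [505.7, 40.6, 98.3]
tcp_rot: [3.142, -0.0, 1.498]
contact_force: [-0.2, -0.1, -0.2]
opening: 0.001
```

Emit:
play_rows(moves=[[[0.0005,0,0],[0,0,0],0],[[0,0,0],[0,0,0],0]])

```text
clock: 12.95
eef_pos: [505.8, 40.9, 98.3]
tcp_rot: [-3.142, 0.0, 1.498]
contact_force: [0.3, -2.0, -0.0]
opening: -0.001
```

Emit:
play_rows(moves=[[[0.0005,0,0],[0,0,0],0],[[0,0,0],[0,0,0],0]])

```text
clock: 13.15
eef_pos: [505.8, 41.1, 98.3]
tcp_rot: [3.142, 0.001, 1.498]
contact_force: [0.4, -4.5, 1.1]
opening: -0.005
```

The stop is felt firmly at TCP y ≈ 41, and the block stays put. Three measures of the knob axis agree on (509.6, 133). I retreat and go above the knob.

Emit:
play_rows(moves=[[[-0.004,0,0],[0,0,0],0],[[-0.008,0,0],[0,0,0],0],[[0,0,-0.02],[0,0,0],0],[[0,0,-0.03],[0,0,0],0],[[0,0,-0.02],[0,0,0],50],[[0.02,0,0],[0,0,0],50],[[0.03,0,0],[0,0,0],50],[[0.03,-0.003,0],[0,0,0],50],[[0.02,0,0],[0,0,0],50],[[0.0037,0,0],[0,0,0],50],[[0,0,0],[0,0,0.1],50],[[0,0,0],[0,0,0],50],[[0,0,0],[0,0,0],50]])

```text
clock: 14.45
eef_pos: [509.4, 132.5, 168.2]
tcp_rot: [-3.141, 0.0, 1.4]
contact_force: [-0.0, 0.4, -0.2]
opening: 0.5
```

```bash
python3 - <<'E'
from h import *
f=save("wrist","w6",crop=(140,100,420,310),s=2.5); s=sense()
print(s["clock"],s["eef_pos"],s["tcp_rot"],s["contact_force"],s["opening"])
E
```

```text
14.5 [509.47171435 132.51882361 168.2397279 ] [-3.14144775e+00  1.21970785e-04  1.39954245e+00] [ 0.34444899 -0.61725453  0.23190525] 0.49837474729353604
```

View pics/w6.png

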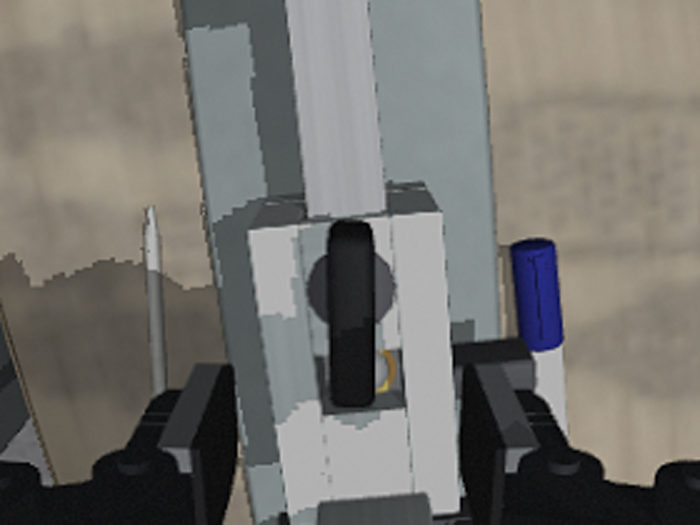

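The view shows the grip bar upright at columns 329-375, midway between the fingers and parallel to them. The front end of the grip is at row ~224.

```bash
python3 - <<'E'
from h import *
f=dict(np.load("pics/w6.npz"))
w=lambda x,y:(x/2.5+140-.3,y/2.5+100-.3)
for n,p,z in [("front z122",(351,226),122),("rear z122",(352,407),122),("rear z98",(352,407),98),("disc c ~z90",(351,288),92),("frontL blk",(248,230),86),("frontR blk",(443,211),86)]:
    print(n,fatz(f,*w(*p),z).round(1))
E
```

```text
front z122 [513.7 158.5 122. ]
rear z122 [505.9 111.8 122. ]
rear z98 [504.1 100.8  98. ]
disc c ~z90 [509.7 134.5  92. ]
frontL blk [483.3 154.8  86. ]
frontR blk [539.  150.7  86. ]
```

Emit:
play_rows(moves=[[[0.0012,0,0.02],[0,0,0],50],[[0,0,0.02],[0,0,0],50],[[0,0,0.02],[0,0,0],50],[[0,0,0.01],[0,0,0],50],[[0,0,0],[0,0,0],0],[[0,0,0],[0,0,0],0],[[0,0,0],[0,0,0],0],[[0,0,0],[0,0,0],0],[[0,0,0],[0,0,0],0],[[0,0,0],[0,0,0],0]], squeeze=25)

```text
clock: 15.5
eef_pos: [510.2, 134.4, 98.9]
tcp_rot: [3.14, -0.0, 1.398]
contact_force: [1.1, -2.5, 1.7]
opening: 0.136
```

Emit:
play_rows(moves=[[[0,0,0],[0,0,0.05],0],[[0,0,0],[0,0,0.05],0],[[0,0,0],[0,0,0.05],0],[[0,0,0],[0,0,0.05],0]])

```text
clock: 15.9
eef_pos: [510.6, 134.3, 98.9]
tcp_rot: [3.14, -0.001, 1.196]
contact_force: [2.4, -3.8, 1.4]
opening: 0.134
```

```bash
python3 - <<'E'
from rig import *
s=sense();print(s["clock"],s["eef_pos"],s["tcp_rot"],s["contact_force"],s["wrist_torque"],s["opening"])
E
```

```text
15.9 [510.59418098 134.31357409  98.87887048] [ 3.13981954e+00 -6.17845162e-04  1.19620837e+00] [ 2.40294468 -3.79861398  1.38449152] [-0.58773337 -0.46848555  0.07999896] 0.1339862971986255
```

Emit:
play_rows(moves=[[[0,0,0],[0,0,0.08],0],[[0,0,0],[0,0,0.08],0],[[0,0,0],[0,0,0.08],0],[[0,0,0],[0,0,0.08],0]])

```text
clock: 16.3
eef_pos: [511.1, 134.1, 98.9]
tcp_rot: [3.139, -0.001, 0.875]
contact_force: [4.0, -5.1, 0.1]
opening: 0.13
```

Emit:
play_rows(moves=[[[0,0,0],[0,0,0.08],0],[[0,0,0],[0,0,0.08],0],[[0,0,0],[0,0,0.08],0],[[0,0,0],[0,0,0.08],0]])

```text
clock: 16.7
eef_pos: [511.5, 133.8, 99.0]
tcp_rot: [3.139, -0.003, 0.555]
contact_force: [4.7, -8.0, -0.1]
opening: 0.134
```

Emit:
play_rows(moves=[[[0,0.0005,0],[0,0,0.04],0],[[0,0.0005,0],[0,0,0.08],0],[[0,0,0],[0,0,0.08],0]])

```text
clock: 17.0
eef_pos: [511.8, 133.3, 99.0]
tcp_rot: [3.14, -0.003, 0.355]
contact_force: [4.9, -5.4, -0.8]
opening: 0.132
```

```bash
python3 - <<'E'
from rig import *
s=sense();print(s["clock"],s["eef_pos"],s["tcp_rot"],s["contact_force"],s["wrist_torque"],s["opening"])
E
```

```text
17.0 [511.76712323 133.29501386  98.96217482] [ 3.14030149e+00 -2.90383422e-03  3.55186995e-01] [ 4.886302   -5.39101484 -0.84832904] [-0.95432951 -0.83003456  0.1018222 ] 0.1320327010084581
```

Now I turn to the stop in small steps, watching the torque about z.

Emit:
play_rows(moves=[[[0,0.0004,0],[0,0,0.06],0],[[0,0,0],[0,0,0.06],0]])

```text
clock: 17.2
eef_pos: [511.9, 133.0, 98.9]
tcp_rot: [3.141, -0.003, 0.236]
contact_force: [5.1, -4.8, -0.6]
opening: 0.137
```

```bash
python3 - <<'E'
from rig import *
s=sense();print(s["tcp_rot"],s["contact_force"],s["wrist_torque"],s["opening"])
E
```

```text
[ 3.14074328e+00 -2.99248693e-03  2.35901190e-01] [ 5.10647233 -4.76402567 -0.6181796 ] [-0.84004277 -0.85376135  0.05730245] 0.13655779782347774
```

Emit:
play_rows(moves=[[[0,0,0],[0,0,0.05],0],[[0,0,0],[0,0,0.03],0]])

```text
clock: 17.4
eef_pos: [511.9, 132.8, 99.0]
tcp_rot: [3.141, -0.003, 0.157]
contact_force: [4.7, -5.2, 0.0]
opening: 0.132
```

```bash
python3 - <<'E'
from rig import *
s=sense();print(s["tcp_rot"],s["contact_force"],s["wrist_torque"],s["opening"])
E
```

```text
[ 3.14072298e+00 -3.07426429e-03  1.56530227e-01] [ 4.74241512 -5.15318088  0.04377029] [-0.95402342 -0.88821598  0.10574239] 0.13234398037509815
```

Emit:
play_rows(moves=[[[0,0,0],[0,0,0.02],0],[[0,0,0],[0,0,0.02],0]])

```text
clock: 17.6
eef_pos: [512.0, 132.8, 98.9]
tcp_rot: [3.141, -0.003, 0.118]
contact_force: [4.4, -5.4, -0.4]
opening: 0.135
```

```bash
python3 - <<'E'
from rig import *
s=sense();print(s["tcp_rot"],s["contact_force"],s["wrist_torque"],s["opening"])
E
```

```text
[ 3.14070283 -0.00319694  0.11809747] [ 4.43619491 -5.43054147 -0.4072348 ] [-0.90603913 -0.89442035  0.44714937] 0.13476344424312103
```

Emit:
play_rows(moves=[[[0,0,0],[0,0,0.02],0],[[0,0,0],[0,0,0.01],0]])

```text
clock: 17.8
eef_pos: [512.6, 132.8, 99.1]
tcp_rot: [3.141, -0.004, 0.089]
contact_force: [6.1, -4.9, -1.9]
opening: 0.133
```

```bash
python3 - <<'E'
from rig import *
s=sense();print(s["tcp_rot"],s["contact_force"],s["wrist_torque"],s["opening"])
E
```

```text
[ 3.1405956  -0.00448674  0.0890749 ] [ 6.14978251 -4.85911168 -1.88791981] [-0.85670622 -1.27602523  0.70794355] 0.13313724650227288
```

The torque climbed from 0.1 to 0.71 N m near yaw 0.12, which is the stop. I let go and rise.

Emit:
play_rows(moves=[[[0,0,0],[0,0,0],50],[[0,0,0],[0,0,0],50],[[0,0,0],[0,0,0],50],[[0,0,0],[0,0,0],50],[[0,0,-0.01],[0,0,0],50],[[0,0,-0.02],[0,0,0],50],[[0,0,-0.03],[0,0,0],50],[[0,0,-0.04],[0,0,0],50],[[-0.03,0,-0.04],[0,0,0],50],[[-0.04,0,0],[0,0,0],50],[[-0.04,0,0],[0,0,0],50],[[0,0,0],[0,0,0],50],[[0,0,0],[0,0,0],50]])

```text
clock: 19.1
eef_pos: [400.6, 123.6, 239.3]
tcp_rot: [-3.141, -0.002, 0.088]
contact_force: [0.4, -1.0, 0.8]
opening: 0.501
```

```bash
python3 - <<'E'
from h import *
f=save("wrist","w7",s=1.4); s=sense()
print(s["clock"],s["eef_pos"],s["contact_force"],s["opening"])
E
```

```text
19.15 [401.44843431 123.75909929 239.15983326] [ 0.68624294  0.10727544 -0.52085424] 0.5023862356035754
```

View pics/w7.png

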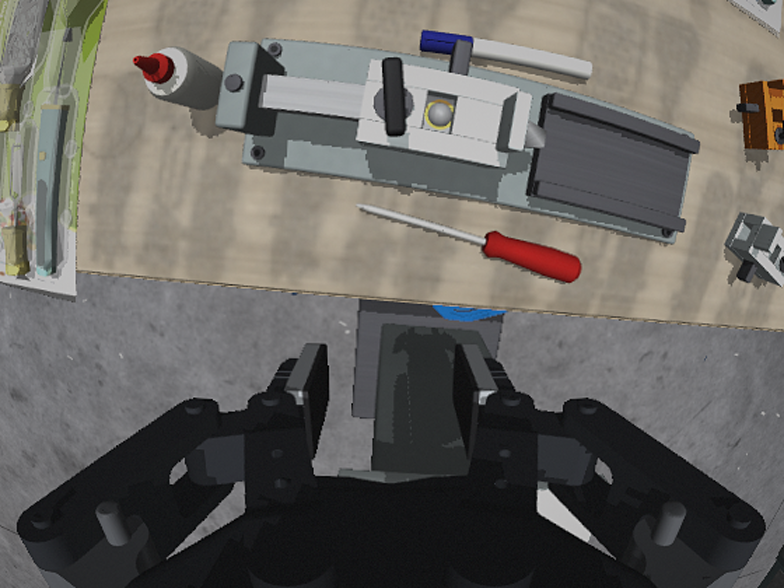

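The view shows the ball up in the window at (439,113), the knob across the rail at (393,60)-(397,133), and the bystanders in place. I check the knob angle and compare the top view with the start.

```bash
python3 - <<'E'
from h import *
f=dict(np.load("pics/w7.npz"))
a=fatz(f,*W(392,60),122);b=fatz(f,*W(397,133),122)
r1=fatz(f,*W(371,59),86);r2=fatz(f,*W(357,144),86)
print(a.round(1),b.round(1)); k=np.arctan2(*(a-b)[1::-1]); e=np.arctan2(*(r1-r2)[1::-1]); print("knob yaw",k,"front edge yaw",e,"knob turn",e+np.pi/2-k)
wl=[fatz(f,*W(*p),86) for p in((425,113),(453,115))];print("window",wl,"ball",fatz(f,*W(439,113),72))
t=save("top","t2");o=np.load("pics/t1.npz")["pixels"].astype(int)
d=(abs(t["pixels"].astype(int)-o).max(2)>60).astype(np.uint8)
n,l,st,c=cv2.connectedComponentsWithStats(d);print([s.tolist() for s in st[1:] if s[4]>12])
E
```

```text
[530.2 135.6 122. ] [487.4 129.  122. ]
knob yaw 0.15315965207619864 front edge yaw -0.0687395415434251 knob turn 1.3488971331752728
window [array([505.49156116, 112.01532611,  86.        ]), array([506.26005148,  93.83028873,  86.        ])] ball [508.46051004 101.69626458  72.        ]
[[172, 207, 55, 32, 703], [225, 207, 8, 18, 53], [265, 215, 34, 20, 388], [163, 218, 6, 7, 19], [250, 218, 3, 8, 20], [232, 225, 17, 6, 65], [172, 230, 14, 40, 227], [229, 233, 19, 7, 78], [248, 236, 7, 4, 13], [220, 239, 9, 4, 27], [202, 242, 20, 15, 160], [231, 242, 10, 8, 54], [185, 246, 16, 7, 56], [223, 248, 8, 3, 17], [166, 253, 4, 10, 18], [225, 253, 7, 11, 30], [233, 252, 6, 19, 43], [227, 264, 16, 41, 241], [167, 268, 16, 55, 392], [178, 273, 9, 6, 28], [181, 282, 47, 20, 416], [184, 302, 59, 118, 3091], [8, 316, 25, 15, 120], [36, 328, 18, 15, 135], [0, 334, 19, 11, 142], [244, 338, 10, 11, 74], [248, 350, 10, 9, 57], [0, 359, 75, 61, 3075], [255, 365, 27, 24, 362], [226, 369, 21, 27, 144], [284, 368, 6, 4, 16], [100, 377, 51, 25, 465], [296, 381, 4, 8, 16], [287, 387, 12, 21, 86], [72, 388, 63, 32, 1179], [229, 390, 32, 30, 637], [152, 396, 9, 5, 19], [303, 403, 5, 17, 36]]
```

The knob has turned 1.349 rad, which is at its stop. The only changes in the top view are the block, the arm and its shadow. Handing in.

```bash
python3 -c "
from rig import *
print(sign_off())"
```

```text
the job is handed in; nothing more can be done
None
```

The stop block is on the rail with the ball snapped up in its window, and the clamp knob is turned clockwise to its stop. I handed the job in at about 19 s, with the gripper open and well clear.

- **Block:** I pushed it by its tab. The ramp took about 6.7 N at most, against the 2 to 5 N stated, then the push fell to near zero. It then stopped firmly at 4.5 N, far below the 20 N needed to drive it past. In the last picture the ball is up inside the window. It sits about 1 mm off the window's middle, within the measuring error.
- **Knob:** the torque rose from 0.1 to 0.7 N m at the stop. The picture after letting go measures 1.349 rad of turn, against 1.35 for the end stop. While turning, the gripper pushed the block along the rail with up to 8 N, which I eased off by shifting the tool. The block did not move.
- **Other things:** the bystanders look in place in the last wrist picture. In the overhead comparison I found only the block, the arm and its shadow changed, but the arm's shadow covered part of the bench near the screwdriver, so that check is weaker there.

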